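Feel for the glue tube in the light-tight box

ROBOT

A 7-joint arm with a two-finger parallel gripper is mounted at the origin on a cart in front of the work surface, level with it; the furniture and walls round the work are solid. World frame = base frame: x ahead of the robot, y to its left, z up, the work surface at z = 0. Lengths are in m, angles in rad, forces in N, time in s.
With the tool pointing down it reaches from about 0.4 to 0.875 m from the base axis. Payload 19.3 kg.
Tool frame: the origin (TCP) lies midway between the tips of the shut fingers; the grasp point (between the pads) lies 19 mm behind it; z points along the fingers, y is the line along which they close (so a half turn about z gives the same grasp; the last joint's range is limited). The gripper opens to 85 mm and grips with 20 to 120 N. Pads are 22 mm wide; open, the fingers measure 114 mm over their backs; the gripper's body (76 mm by 85 mm) begins 54 mm behind the grasp point. The pads swing forward as they close: fully open they stand 13 mm farther back than shut.
Start: joints at [-1.338, 0.521, -0.036, 1.599, 0.021, 1.021, -0.113], TCP at [0.186, 0.597, 0.21] pointing down, gripper open.
Joint ranges: [-2.91, 2.91], [-0.3, 2.13], [-1.5, 1.42], [0.17, 2.43], [-1.26, 4.41], [0.16, 1.93], [-2.52, 2.52]. Speed limits (rad/s): [1.89, 1.89, 2.39, 2.39, 3.01, 3.01, 3.01].

INTERFACE

Orientations are given as [roll, pitch, yaw] about the fixed x, y, z axes, in that order (R = Rz(yaw) Ry(pitch) Rx(roll)).
In Python, from workcell import bot, eyes, workorder, observe gives the robot as it stands (bot), with the cameras (eyes), the readings as plain functions and the job (workorder).
- The arm moves only by the shell command python3 nudge.py 'ROWS' [FORCE]. ROWS is a JSON list of rows, 1 to 5 of them, each of 7 numbers: the finger opening in m, then dx, dy, dz in mm, then a rotation vector rx, ry, rz in rad; each row is the pose to reach, as a shift and turn from the pose commanded when the command began, along the tool's axes at that moment; what a row does not reach only later rows make up. A row lasts 1/8 s, in which the tool goes at most 0.0625 m and 0.188 rad, less where a joint would pass 70% of its speed; a pose out of reach is approached as far as the arm can. The fingers move at their own pace and stop on an object; FORCE is the grip in N (left out, the last holds). Time passes only in rows, so rows that do not move let the fingers close. It prints the time, the measured TCP pose, the force, the opening and the grip force at its end. Input that does not fit is refused with a message, and nothing moves.
- observe(): the state, without advancing time (a new reading comes with each control period).
- eyes.grab_frame(name): name is "scene" or "top" or "wrist"; returns the picture (480x640x3 uint8, blue, green, red); there is no depth.
- eyes.calibration(name): a dict with "vfov" (degrees; the focal length in pixels is half the picture's height over the tangent of half this angle, whatever the lens; pixels are square), "cx", "cy" (the principal point, pixels), "eye" and "attitude" of the camera in the world. Camera axes: x right, y down, z forward; pixel columns grow to the right and rows downward; lengths in m; the calibration is good to about 2 mm. A picture is of the moment at which its call begins: read the wrist's pose just before it. calibration takes no time and is no camera call; for the wrist camera it gives the pose at the moment of the call.
- workorder.job_done(): hands the job in; it is judged then, once.
The state is a dict: "clock": time; "qpos": joint angles; "qd": joint speeds; "joint_efforts": joint torques, N m; "position": TCP position; "tool_rot": TCP orientation; "force": force on the tool from outside, world axes, zero at the start; "moment": the same for the moment, N m; "grip_width": finger opening in m; "finger_force": force on a finger pad.
Only numpy, scipy, OpenCV 4.12 (cv2) and the standard library are available. Lean on these libraries where they do the work, as an engineer would, in place of code of your own. Each camera call takes 0.05 s, during which the arm holds its last target. There are 200 camera calls.

TASK

The tube of light-curing glue lies out of sight in the black light-tight box. Reach down through the box's spring flaps, feel along inside for the tube, lift it out, and lay it flat in the wooden tray without dropping it; let the flaps close again and leave the other things on the table where they are.

Things in the scene. Friction and masses are not known exactly. Their poses are not given: they have to be found in the camera images.
- dark_box: Black light-tight box with a screwed-on grey lid, fixed to the table: 190 (its x) x 350 (its y) x 84 mm high. Origin: centre of its underside; z up. Inside 180 x 340 mm. Holds only the glue tube, which cannot be seen from outside.
- box_floor (a point): Centre of the box's inner floor, 5 mm above the box's origin, same axes. The hidden tube lies flat on this floor, cap towards the box's +y, its length along y within 0.05 rad, its middle within 4 mm of this point in x and up to 85 mm to either side in y. Almost closed fingers let gently down on the middle line meet the tube's top or go on.
- hatch (a point): Centre of the hatch in the lid, at the lid's top face (84 mm over the box's origin; the lid is 4 mm thick), same axes as the box. The hatch is 150 mm along x by 336 mm along y, closed by two opaque flaps that meet on its middle line. Fingers 25 mm or more apart along x hold both flaps well aside; closed ones can snag the flaps' edges on the way up, so spread them first.
- flap_near (a joint): Flap on the box's -x side: slippery black plate 74 (x) x 332 (y) x 3 mm, hinged along its long outer edge (x = -75 mm, z = 81 mm of the box), swinging down into the box. 0 = closed, level; 1.5 rad = hanging down. It is slippery (friction 0.2); a weak spring closes it (under 0.5 N at its free edge), so fingers simply push it down.
- flap_far (a joint): The same for the flap on the box's +x side (hinge at x = +75 mm).
- glue_tube: Loose rigid glue tube, blue, 42 g, 136 mm long (its y). Origin: centre of its underside as it lies flat. A wedge: crimped end (y = -68 mm) 38 wide (x) and 3 mm high; middle 30 wide, 17 high; at y = +40 24 wide, 25 high; then the cap, 14 wide, its top 22 mm up, to y = +68. Grip it across its width near the middle; fingers open about 60 mm go down on either side of it and through the hatch.
- tool_tray: Empty shallow tray of light wood, fixed to the table, 100 (its x) x 190 (its y) x 29 mm high, walls 4 mm, floor 15 mm thick. Origin: centre of its underside; z up. The tube fits in only with its length along the tray's y.
- green_spool: Bystander: standing reel of green thread, 29 mm across, 52 mm high. Origin: centre of its underside.
- wax_pot: Bystander: round pot with a red lid, 58 mm across, 50 mm high. Origin: centre of its underside.
- jar_lid: Bystander: grey jar lid lying on the table, 68 mm across, 10 mm high. Origin: centre of its underside.

How it is judged:
By the outcome, as a careful person would: the job done as asked, in the order asked, and still so for the second after the job is handed in, with the robot touching nothing.
It also fails if it takes over 61 s, if anything falls off the work surface, if the arm or the gripper's body presses on something with over 40 N, if the wrist force passes 120 N, or if a joint passes its speed limit or range.

## Working session

There is one attempt and no reset: what is moved stays moved. The work goes in short steps, Python scripts to look and compute and a shell command to move; the robot and the scene stay as the last step left them, time stands still between calls to the robot, and variables do not carry over. Pictures are saved under pics/ and viewed, at most 10 in all, crops included, and the job is handed in when it is done.

```bash
ls; mkdir -p pics; python3 - <<'E'
from workcell import bot, eyes, workorder, observe
import cv2,numpy as np
s=observe();print({k:np.round(v,3).tolist() for k,v in s.items()})
for n in("scene","top"):
    c=eyes.calibration(n);print(n,c);cv2.imwrite(f"pics/{n}0.png",eyes.grab_frame(n))
E
```

```text
nudge.py
pics
workcell.py
{'clock': 0.0, 'qpos': [-1.338, 0.522, -0.036, 1.6, 0.021, 1.021, -0.113], 'qd': [0.001, -0.002, 0.001, 0.003, -0.003, 0.0, -0.0], 'joint_efforts': [-0.001, -92.711, 1.979, -36.994, 0.018, 0.008, 0.0], 'position': [0.186, 0.596, 0.21], 'tool_rot': [-3.14, 0.0, 2.839], 'force': [0.38, -0.258, 0.494], 'moment': [-0.044, -0.002, 0.005], 'finger_force': 0.0, 'grip_width': 0.085}
scene {'vfov': 52.63004310337716, 'cx': 319.421368674693, 'cy': 234.20670154993542, 'eye': array([0.29384576, 0.65804203, 0.46735054]), 'attitude': array([-2.02147799,  0.00457476, -2.76757328])}
top {'vfov': 43.94300961091167, 'cx': 319.9742532195933, 'cy': 244.75827555331256, 'eye': array([ 0.42475166, -0.0401467 ,  1.21247969]), 'attitude': array([-3.00685559,  0.01361469, -1.58209886])}
```

View pics/scene0.png

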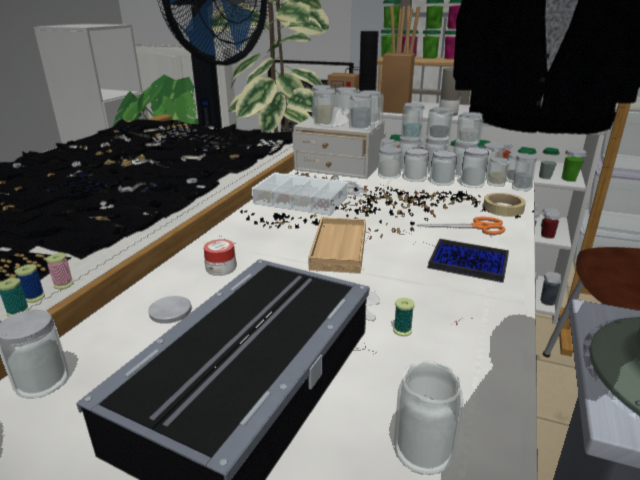

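View pics/top0.png

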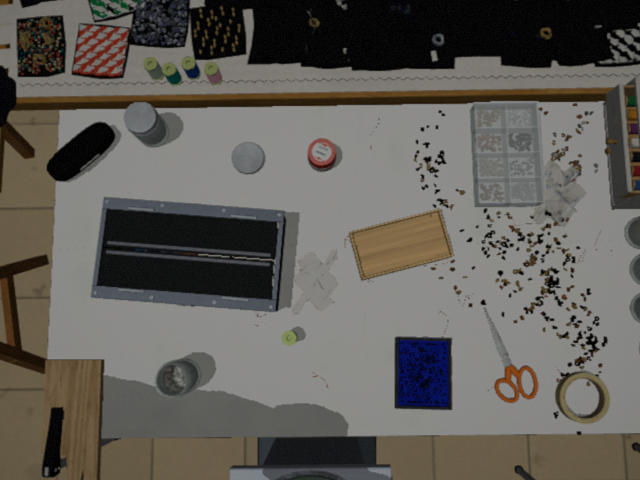

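The scene view shows the box lid with corners at about (82,404), (222,467), (368,290) and (262,262), and the tray rim at (309,263)–(366,221). The top view has image up = +x and right = −y. In it the box is at (107,198), (285,211), (280,310), (92,297), the tray at (349,233), (441,210), (453,257), (361,279), the pot at (322,153), the spool at (290,337) and the lid at (247,157). Next I triangulate these.

```bash
cat > h.py <<'E'
from workcell import bot, eyes, workorder, observe
import cv2,numpy as np
from scipy.spatial.transform import Rotation as R
def cam(n):
    c=eyes.calibration(n);f=240/np.tan(np.radians(c["vfov"])/2)
    return np.array(c["eye"]),R.from_euler("xyz",c["attitude"]).as_matrix(),f,c["cx"],c["cy"]
def ray(c,p):
    e,M,f,cx,cy=c;d=M@[(p[0]-cx)/f,(p[1]-cy)/f,1];return e,d/np.linalg.norm(d)
def plane(c,p,z):
    e,d=ray(c,p);return e+d*(z-e[2])/d[2]
def tri(cs,ps):
    A=0;b=0
    for c,p in zip(cs,ps):
        e,d=ray(c,p);P=np.eye(3)-np.outer(d,d);A=A+P;b=b+P@e
    return np.linalg.solve(A,b)
def proj(c,X):
    e,M,f,cx,cy=c;v=M.T@(np.asarray(X)-e);return v[:2]/v[2]*f+[cx,cy]
E
python3 - <<'E'
from h import *
T,S=cam("top"),cam("scene")
it=cv2.imread("pics/top0.png",0);isc=cv2.imread("pics/scene0.png",0)
def sub(im,p,w=4): return cv2.cornerSubPix(im,np.float32(p).reshape(-1,1,2),(w,w),(-1,-1),(3,50,.01)).reshape(-1,2)
bt=[(107,198),(285,211),(280,310),(92,297)];bs=[(82,404),(262,262),(368,290),(222,467)]
tt=[(349,233),(441,210),(453,257),(361,279)];ts=[(309,263),(325,219),(366,221),(363,262)]
for a,b,z in((bt,bs,.084),(tt,ts,.029)):
    a2,b2=sub(it,a),sub(isc,b);print(a2.round(1).tolist(),b2.round(1).tolist())
    for p,q in zip(a2,b2): print(tri((T,S),(p,q)).round(4),plane(T,p,z).round(4),plane(S,q,z).round(4))
    X=np.array([plane(T,p,z) for p in a2]);print("ctr",X.mean(0),[np.linalg.norm(X[i]-X[i-1]).round(4) for i in range(4)],
      np.arctan2(*((X[0]+X[3]-X[1]-X[2])[[1,0]])))
for n,p,z in(("pot",(322,153),.05),("spool",(290,337),.052),("lid",(247,157),.01)):print(n,plane(T,p,z))
# crops
v=[cv2.resize(it[185:325,80:300],None,fx=2.6,fy=2.6,interpolation=2)]
cv2.imwrite("pics/crop1.png",v[0])
E
```

```text
[[103.69999694824219, 196.5], [282.79998779296875, 210.10000610351562], [276.3999938964844, 311.20001220703125], [90.4000015258789, 296.6000061035156]] [[82.0, 404.0], [263.6000061035156, 259.79998779296875], [369.20001220703125, 286.6000061035156], [220.89999389648438, 465.29998779296875]]
[0.6761 0.3922 0.0805] [0.6782 0.3933 0.084 ] [0.6688 0.3937 0.084 ]
[0.6415 0.0425 0.0834] [0.6464 0.0445 0.084 ] [0.6351 0.0433 0.084 ]
[0.4522 0.0573 0.0817] [0.4524 0.0571 0.084 ] [0.4509 0.0609 0.084 ]
[0.4858 0.4095 0.0912] [0.4842 0.4113 0.084 ] [0.4917 0.4053 0.084 ]
ctr [0.56529752 0.22656558 0.084     ] [np.float64(0.1949), np.float64(0.3502), np.float64(0.1944), np.float64(0.3556)] 1.4805895268937423
[[347.5, 235.3000030517578], [441.0, 210.0], [451.8999938964844, 260.6000061035156], [361.20001220703125, 280.5]] [[309.0, 263.0], [325.0, 219.0], [366.0, 221.0], [362.1000061035156, 259.20001220703125]]
[ 0.6064 -0.0815  0.0184] [ 0.6039 -0.0814  0.029 ] [ 0.6001 -0.0639  0.029 ]
[ 0.6511 -0.2729  0.0233] [ 0.6529 -0.2709  0.029 ] [ 0.6434 -0.2609  0.029 ]
[ 0.5535 -0.2883  0.0267] [ 0.55   -0.2886  0.029 ] [ 0.5555 -0.2829  0.029 ]
[ 0.5117 -0.1071  0.0323] [ 0.5125 -0.1071  0.029 ] [ 0.5127 -0.1129  0.029 ]
ctr [ 0.57982921 -0.18701294  0.029     ] [np.float64(0.0949), np.float64(0.1957), np.float64(0.1045), np.float64(0.1854)] 1.7999368891994494
pot [ 0.76896749 -0.03228957  0.05      ]
spool [0.40340148 0.03374371 0.052     ]
lid [0.774613   0.12446944 0.01      ]
```

The manual's scale: shifts go in mm. Converting my numbers, -0.1 m is -100, -0.05 m is -50.

```bash
python3 nudge.py '[[0.085,-50,-25,-20,0,0,0.15],[0.085,-100,-50,-40,0,0,0.3],[0.085,-150,-75,-60,0,0,0.45],[0.085,-200,-100,-80,0,0,0.6],[0.085,-250,-125,-100,0,0,0.75]]'
cat > rel.py <<'E'
# rel.py x y z yaw : shift and turn to that world pose, in the tool's axes
import sys
from h import *
s=observe();M=R.from_euler("xyz",s["tool_rot"])
x,y,z,w=map(float,sys.argv[1:])
print("t",s["clock"],"pos",s["position"],"rot",s["tool_rot"],"q",np.round(s["qpos"],2))
print("shift",(M.inv().apply(np.array([x,y,z])-s["position"])).round(4),"turn",(M.inv()*R.from_euler("xyz",[np.pi,0,w])).as_rotvec().round(4))
E
python3 rel.py 0.565 0.227 0.31 1.48;python3 -c "
from h import *;print(eyes.calibration('wrist'))"
```

```text
clock: 0.72
position: [0.3887, 0.4012, 0.3107]
tool_rot: [-3.141, -0.0, 2.084]
force: [1.3, -0.0, -0.0]
grip_width: 0.085
finger_force: 0.0
t 0.725 pos [0.38873051 0.40116379 0.31068397] rot [-3.14138556e+00 -8.35207606e-05  2.08388066e+00] q [-1.06  0.33  0.21  1.65 -0.07  1.17 -0.32]
shift [-0.2383  0.0681  0.0006] turn [-2.000e-04 -0.000e+00  6.039e-01]
{'vfov': 65.15468601304056, 'cx': 317.406043178504, 'cy': 248.5264918703964, 'eye': array([0.34926949, 0.47243274, 0.47532468]), 'attitude': array([2.82199001e+00, 2.09493193e-03, 5.12883018e-01])}
```

View pics/crop1.png

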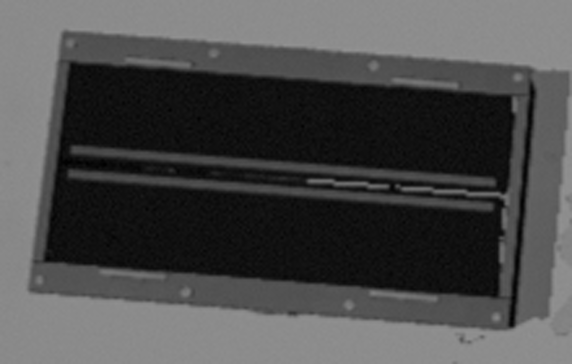

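The crop shows the lid corners at full-image (104.6,197.3), (283.8,211.9), (276.2,311.2), (91.9,297.3), with the flap seam running along the middle.

Converted, -0.24 m is -240, -0.2 m is -200.

```bash
python3 nudge.py '[[0.085,-50,15,0,0,0,0.12],[0.085,-100,30,0,0,0,0.24],[0.085,-150,45,0,0,0,0.36],[0.085,-200,60,0,0,0,0.48],[0.085,-240,68,0,0,0,0.6]]'
python3 - <<'E'
from h import *
eyes.grab_frame("wrist")  # settle
import pickle
c=cam("wrist");im=eyes.grab_frame("wrist");cv2.imwrite("pics/w1.png",im);pickle.dump(c,open("w1.pkl","wb"))
print(observe()["position"],c[0],observe()["qd"].round(3))
E
```

```text
clock: 1.35
position: [0.5668, 0.226, 0.3098]
tool_rot: [-3.141, 0.001, 1.484]
force: [-0.5, 0.6, 0.9]
grip_width: 0.0851
finger_force: 0.0
[0.56793139 0.22337935 0.30972179] [0.57740053 0.30294262 0.47426703] [-0.05  -0.018 -0.061  0.02   0.004 -0.004  0.029]
```

View pics/w1.png

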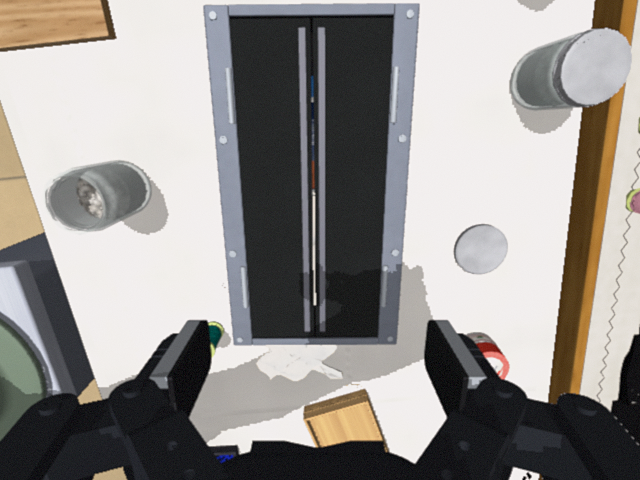

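The wrist view shows the lid rim corners at (206,7), (418,5), (397,344), (234,345) and the seam from (310,18) to (316,338). I fit the box and tray poses to all the views.

```bash
python3 - <<'E'
from h import *
import pickle
from scipy.optimize import least_squares
T,S=cam("top"),cam("scene");W=pickle.load(open("w1.pkl","rb"))
def fit(obs,lx,ly,x0):
    L=np.array([[1,1],[1,-1],[-1,-1],[-1,1]])*[lx/2,ly/2]
    def res(v):
        c,s=np.cos(v[3]),np.sin(v[3]);P=[[v[0]+c*a-s*b,v[1]+s*a+c*b,v[2]] for a,b in L]
        return np.concatenate([(proj(C,p)-q)/C[2]*np.linalg.norm(p-C[0])*1000 for C,ps in obs for p,q in zip(P,ps)])
    r=least_squares(res,x0,loss="soft_l1");print(r.x.round(4),"res mm",res(r.x).round(1));return r.x
bt=[(104.6,197.3),(283.8,211.9),(276.2,311.2),(91.9,297.3)];bs=[(80,404),(262,261),(370,287),(222,468)];bw=[(418,5),(397,344),(234,345),(206,7)]
for o in([(T,bt),(S,bs),(W,bw)],[(T,bt)],[(S,bs)],[(W,bw)]):fit(o,.19,.35,[.565,.227,.084,-.09])
tt=[(349,233),(441,210),(453,257),(361,279)];ts=[(309,262),(323,219),(366,221),(363,261)]
fit([(T,tt),(S,ts)],.1,.19,[.58,-.187,.029,.23]);fit([(T,tt)],.1,.19,[.58,-.187,.029,.23])
# seam in wrist
for p in((310,18),(316,338)):print(plane(W,p,.084))
E
```

```text
[ 0.5644  0.2264  0.0834 -0.0963] res mm [ 0.2  1.  -0.4  0.9 -3.7 -0.5 -1.  -4.1 -1.6 -3.5 -3.4 -2.8 -3.4 -0.2
  1.3  3.6 -2.   3.9 -5.8  0.4  0.2 -0.6  0.1  2.3]
[ 0.5625  0.2233  0.0904 -0.0885] res mm [-0.4  2.7  1.6 -0.1 -0.4 -0.2 -0.1 -1. ]
[ 0.5632  0.2257  0.082  -0.1061] res mm [-0.  -3.8 -0.  -1.7 -0.8  1.8  0.8  4.5]
[ 0.5663  0.2278  0.0863 -0.0906] res mm [ 0.1 -0.1 -2.1  0.2  2.4  0.2 -0.1 -0.2]
[ 0.5831 -0.1888  0.0242  0.2384] res mm [-0.  -0.  -2.6 -0.2  0.9  0.8  1.4  3.8 -0.5 -5.  -2.5 -0.4  1.3  0.3
 -2.6  3.1]
[ 0.5849 -0.189   0.0224  0.2231] res mm [ 0.4 -3.1 -1.7 -0.4  0.2  0.8  0.3  0.9]
[0.57941886 0.39329671 0.084     ]
[0.55170472 0.06103426 0.084     ]
```

```bash
python3 rel.py 0.5655 0.227 0.11 1.483
```

```text
t 1.45 pos [0.56793139 0.22337935 0.30972179] rot [3.14088109e+00 2.28776467e-03 1.47960090e+00] q [-0.75  0.44  0.41  1.53 -0.18  1.21 -0.4 ]
shift [ 0.0038 -0.0029  0.1997] turn [ 0.0007  0.0023 -0.0034]
```

```bash
python3 nudge.py '[[0.01,3,-2,50,0,0,0],[0.01,3,-2,100,0,0,0],[0.01,3,-2,150,0,0,0],[0.01,3,-2,190,0,0,0],[0.01,3,-2,190,0,0,0]]' 20; python3 rel.py 0.5655 0.227 0.05 1.483
```

```text
clock: 2.08
position: [0.5621, 0.2306, 0.1178]
tool_rot: [-3.137, 0.003, 1.489]
force: [-0.7, -0.3, -0.0]
grip_width: 0.0099
finger_force: 0.0
t 2.075 pos [0.56213725 0.23060909 0.11779071] rot [-3.13735317e+00  2.66791674e-03  1.48937200e+00] q [-0.71  0.63  0.33  1.74 -0.27  0.82 -0.33]
shift [-0.0031  0.0039  0.0678] turn [-0.0042  0.0027  0.0064]
```

```bash
python3 nudge.py '[[0.01,0,0,0,0,0,0],[0.01,0,0,0,0,0,0]]' |sed -n 2p; python3 rel.py 0.5655 0.227 0.05 1.483
```

```text
position: [0.5647, 0.2314, 0.1219]
t 2.325 pos [0.56470206 0.23144291 0.12190524] rot [ 3.13953412e+00 -1.45806682e-03  1.48893515e+00] q [-0.71  0.63  0.34  1.73 -0.27  0.82 -0.33]
shift [-0.0045  0.001   0.0719] turn [ 0.0021 -0.0015  0.0059]
```

```bash
cat > chk.py <<'E'
# stops the chain when the fingers meet something; prints box-frame place
from h import *
s=observe();p=s["position"];a=-.088;d=p-[.5655,.227,0]
print("t %.2f box x %.1f y %.1f z %.1f mm  F %s"%(s["clock"],*(1000*np.array([np.cos(a)*d[0]+np.sin(a)*d[1],-np.sin(a)*d[0]+np.cos(a)*d[1],p[2]])),s["force"].round(1)))
import sys;sys.exit(abs(s["force"][2])>4)
E
python3 nudge.py '[[0.01,-4,1,20,0,0,0.006],[0.01,-4,1,40,0,0,0.006],[0.01,-4,1,60,0,0,0.006],[0.01,-4,1,72,0,0,0.006],[0.01,-4,1,72,0,0,0.006]]'; python3 chk.py &&
python3 nudge.py '[[0.01,0,0,5,0,0,0],[0.01,0,0,10,0,0,0],[0.01,0,0,15,0,0,0],[0.01,0,0,15,0,0,0]]' >/dev/null; python3 chk.py
```

```text
clock: 2.95
position: [0.5643, 0.2268, 0.0476]
tool_rot: [-3.141, 0.001, 1.483]
force: [0.2, 0.3, 0.5]
grip_width: 0.0101
finger_force: 0.1
t 2.95 box x -1.2 y -0.3 z 47.6 mm  F [0.2 0.3 0.5]
t 2.95 box x -1.2 y -0.3 z 47.6 mm  F [0.2 0.3 0.5]False
False
```

```bash
sed -i 's/sys.exit(.*/sys.exit(int(abs(s["force"][2])>4))/' chk.py
python3 nudge.py '[[0.01,0,0,4,0,0,0],[0.01,0,0,8,0,0,0],[0.01,0,0,12,0,0,0],[0.01,0,0,12,0,0,0]]' >/dev/null; python3 chk.py &&
python3 nudge.py '[[0.01,0,0,3,0,0,0],[0.01,0,0,6,0,0,0],[0.01,0,0,6,0,0,0]]' >/dev/null; python3 chk.py &&
python3 nudge.py '[[0.01,0,0,2,0,0,0],[0.01,0,0,4,0,0,0],[0.01,0,0,4,0,0,0]]' >/dev/null; python3 chk.py &&
python3 nudge.py '[[0.01,0,0,2,0,0,0],[0.01,0,0,4,0,0,0],[0.01,0,0,4,0,0,0]]' >/dev/null; python3 chk.py &&
python3 nudge.py '[[0.01,0,0,2,0,0,0],[0.01,0,0,4,0,0,0],[0.01,0,0,4,0,0,0]]' >/dev/null; python3 chk.py &&
python3 nudge.py '[[0.01,0,0,2,0,0,0],[0.01,0,0,4,0,0,0],[0.01,0,0,4,0,0,0]]' >/dev/null; python3 chk.py
```

```text
t 3.45 box x -1.1 y -0.2 z 35.8 mm  F [-0.1 -0.4 -0.4]
t 3.83 box x -1.0 y -0.3 z 29.8 mm  F [0.2 0.4 0.4]
t 4.20 box x -1.0 y -0.2 z 25.9 mm  F [-0.3 -0.5  0.5]
t 4.58 box x -1.0 y -0.2 z 21.9 mm  F [-0.2 -0.3 -0.6]
t 4.95 box x -1.0 y -0.2 z 17.9 mm  F [ 0.8  0.6 -0.6]
t 5.33 box x -1.0 y -0.2 z 13.9 mm  F [ 0.4 -0.6  0.9]
```

```bash

python3 nudge.py '[[0.01,0,0,-20,0,0,0],[0.01,0,0,-34,0,0,0],[0.01,30,0,-34,0,0,0],[0.01,60,0,-34,0,0,0],[0.01,80,0,-34,0,0,0]]' >/dev/null
python3 nudge.py '[[0.01,0,-1,0,0,0,0],[0.01,0,-1,4,0,0,0],[0.01,0,-1,8,0,0,0],[0.01,0,-1,12,0,0,0],[0.01,0,-1,12,0,0,0]]' >/dev/null; python3 chk.py &&
python3 nudge.py '[[0.01,0,0,3,0,0,0],[0.01,0,0,6,0,0,0],[0.01,0,0,6,0,0,0]]' >/dev/null; python3 chk.py &&
python3 nudge.py '[[0.01,0,0,2,0,0,0],[0.01,0,0,4,0,0,0],[0.01,0,0,4,0,0,0]]' >/dev/null; python3 chk.py &&
python3 nudge.py '[[0.01,0,0,2,0,0,0],[0.01,0,0,4,0,0,0],[0.01,0,0,4,0,0,0]]' >/dev/null; python3 chk.py &&
python3 nudge.py '[[0.01,0,0,2,0,0,0],[0.01,0,0,4,0,0,0],[0.01,0,0,4,0,0,0]]' >/dev/null; python3 chk.py &&
python3 nudge.py '[[0.01,0,0,2,0,0,0],[0.01,0,0,4,0,0,0],[0.01,0,0,4,0,0,0]]' >/dev/null; python3 chk.py
```

```text
t 6.58 box x -2.0 y 79.4 z 35.7 mm  F [ 0.5 -0.7  0.9]
t 6.95 box x -2.0 y 79.7 z 29.8 mm  F [-0.6 -1.   0.3]
t 7.33 box x -2.1 y 79.8 z 25.9 mm  F [-0.3  0.2 -0.8]
t 7.70 box x -1.9 y 79.8 z 21.9 mm  F [ 0.3 -0.3  1.3]
t 8.07 box x -2.0 y 79.8 z 17.9 mm  F [ 0.7 -0.  -0.6]
t 8.45 box x -2.0 y 79.8 z 13.9 mm  F [-0.3  0.7  0.4]
```

```bash

python3 nudge.py '[[0.01,0,0,-20,0,0,0],[0.01,0,0,-34,0,0,0],[0.01,-40,2,-34,0,0,0],[0.01,-90,2,-34,0,0,0],[0.01,-140,2,-34,0,0,0]]' >/dev/null
python3 nudge.py '[[0.01,-20,0,0,0,0,0],[0.01,-20,0,4,0,0,0],[0.01,-20,0,8,0,0,0],[0.01,-20,0,12,0,0,0],[0.01,-20,0,12,0,0,0]]' >/dev/null; python3 chk.py &&
python3 nudge.py '[[0.01,0,0,3,0,0,0],[0.01,0,0,6,0,0,0],[0.01,0,0,6,0,0,0]]' >/dev/null; python3 chk.py &&
python3 nudge.py '[[0.01,0,0,2,0,0,0],[0.01,0,0,3,0,0,0],[0.01,0,0,3,0,0,0]]' >/dev/null; python3 chk.py &&
python3 nudge.py '[[0.01,0,0,1,0,0,0],[0.01,0,0,2,0,0,0],[0.01,0,0,2,0,0,0]]' >/dev/null; python3 chk.py &&
python3 nudge.py '[[0.01,0,0,1,0,0,0],[0.01,0,0,2,0,0,0],[0.01,0,0,2,0,0,0]]' >/dev/null; python3 chk.py &&
python3 nudge.py '[[0.01,0,0,1,0,0,0],[0.01,0,0,2,0,0,0],[0.01,0,0,2,0,0,0]]' >/dev/null; python3 chk.py
```

```text
t 9.70 box x -0.3 y -79.4 z 35.6 mm  F [-0.2  0.2  0.3]
t 10.07 box x -0.1 y -80.2 z 29.8 mm  F [0.6 0.9 0.5]
t 10.45 box x 0.1 y -80.2 z 27.1 mm  F [ 0.5 -0.2  0. ]
t 10.82 box x 0.0 y -80.2 z 25.0 mm  F [ 0.2  0.1 -0.1]
t 11.20 box x 0.0 y -80.2 z 23.0 mm  F [ 0.5 -0.5  0.6]
t 11.57 box x 0.0 y -80.2 z 21.0 mm  F [0.2 0.9 0.1]
```

```bash

python3 nudge.py '[[0.01,0,0,1,0,0,0],[0.01,0,0,2,0,0,0],[0.01,0,0,2,0,0,0]]' >/dev/null; python3 chk.py &&
python3 nudge.py '[[0.01,0,0,1,0,0,0],[0.01,0,0,2,0,0,0],[0.01,0,0,2,0,0,0]]' >/dev/null; python3 chk.py &&
python3 nudge.py '[[0.01,0,0,1,0,0,0],[0.01,0,0,2,0,0,0],[0.01,0,0,2,0,0,0]]' >/dev/null; python3 chk.py &&
python3 nudge.py '[[0.01,0,0,1,0,0,0],[0.01,0,0,2,0,0,0],[0.01,0,0,2,0,0,0]]' >/dev/null; python3 chk.py
```

```text
t 11.95 box x 0.0 y -80.2 z 19.0 mm  F [-0.1  0.5 -0.1]
t 12.32 box x 0.1 y -80.2 z 17.0 mm  F [ 0.5 -0.9 -0.2]
t 12.70 box x 0.1 y -80.2 z 15.0 mm  F [ 0.2 -0.7 -0.3]
t 13.07 box x -0.0 y -80.2 z 13.0 mm  F [ 0.3  0.5 -0.2]
```

```bash
python3 - <<'E'
from h import *
a=eyes.grab_frame("wrist");b=eyes.grab_frame("scene")
s=observe();print(s["grip_width"],s["position"],s["tool_rot"],s["force"].round(1),s["moment"].round(2))
cv2.imwrite("pics/ws2.png",np.hstack([cv2.resize(a,(400,300),interpolation=3),cv2.resize(b[150:,:480],(436,300))])[:, :800])
cv2.imwrite("pics/w2.png",a);print(proj(cam("wrist"),s["position"]))
E
```

```text
0.010094228669128149 [0.55849145 0.14711836 0.01306478] [-3.14151470e+00  5.47366142e-05  1.48272505e+00] [ 0.1 -0.2 -0.4] [-0.03  0.05 -0.01]
[317.7784853  301.36822352]
```

View pics/ws2.png

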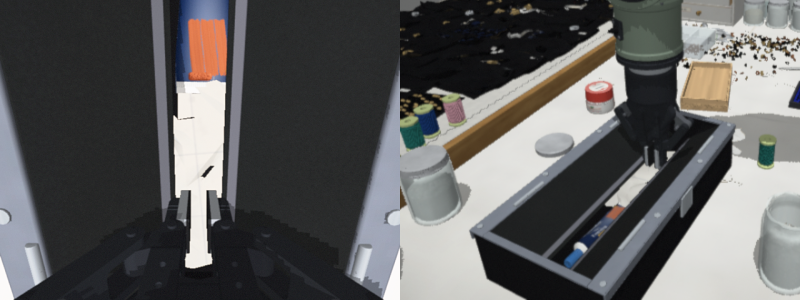

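The wrist view (left) shows the flaps held aside by the fingers. Between them is a blue object with an orange label, and a white strip running from row ~128 (full frame) towards the fingers. The scene view (right) shows a blue cap end near full px (193,430), orange near (237,386) and white beyond. My probes met nothing, so I look at full resolution and triangulate its height.

```bash
python3 - <<'E'
from h import *
b=eyes.grab_frame("scene");a=cv2.imread("pics/w2.png")
cv2.imwrite("pics/z2.png",np.hstack([cv2.resize(a[:,220:420],(250,600)),cv2.resize(b[290:470,120:285],(550,600),interpolation=2)]))
E
```

```text
(no output)
```

View pics/z2.png

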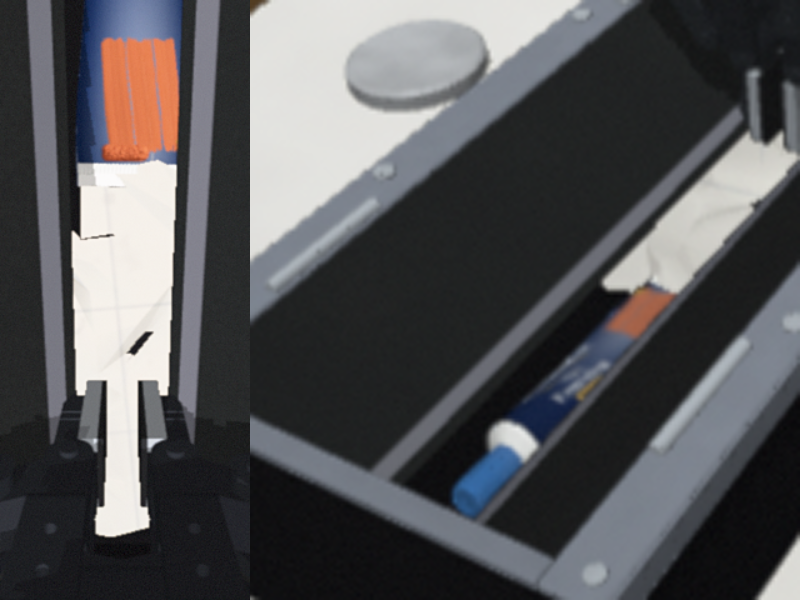

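The zoom shows the tube with its blue cap end at scene px ≈ (184,440) and its orange-labelled crimp end at ≈ (244,377) (wrist px ≈ (320,130)). White paper lies on the floor beyond it.

```bash
python3 - <<'E'
from h import *
S,W=cam("scene"),cam("wrist");a=-.088
def box(p):
    d=p-np.array([.5655,.227,0]);return (1000*np.array([np.cos(a)*d[0]+np.sin(a)*d[1],-np.sin(a)*d[0]+np.cos(a)*d[1],d[2]])).round(1)
# crimp corners, common: left (scene 235+..) / right
f=lambda x,y:(120+(x-250)/3.333,290+y/3.333)
g=lambda x,y:(220+x*.8,y*.8)
print("crimp mid tri",box(tri((S,W),(f(655,292),g(128,165)))))
for z in(.008,.015,.022,.03,.05):
  print(z,"scene cap tip",box(plane(S,f(470,497),z)),"collar",box(plane(S,f(512,437),z)),"crimp L",box(plane(S,f(630,288),z)),"wrist crimp L",box(plane(W,g(77,165),z)),"R",box(plane(W,g(178,165),z)),"orange top",box(plane(W,g(140,38),z)))
E
```

```text
crimp mid tri [ 6.   1.4 12.4]
0.008 scene cap tip [ 12.3 113.9   8. ] collar [16.4 86.2  8. ] crimp L [23.4  3.3  8. ] wrist crimp L [-15.6  -1.9   8. ] R [19.3 -1.9  8. ] orange top [ 5.7 36.9  8. ]
0.015 scene cap tip [  7.4 118.4  15. ] collar [11.5 91.  15. ] crimp L [18.4  9.4 15. ] wrist crimp L [-14.9  -1.7  15. ] R [18.5 -1.7 15. ] orange top [ 5.5 35.4 15. ]
0.022 scene cap tip [  2.5 122.8  22. ] collar [ 6.5 95.9 22. ] crimp L [13.3 15.6 22. ] wrist crimp L [-14.3  -1.6  22. ] R [17.7 -1.6 22. ] orange top [ 5.3 33.9 22. ]
0.03 scene cap tip [ -3.1 127.9  30. ] collar [  0.9 101.5  30. ] crimp L [ 7.5 22.6 30. ] wrist crimp L [-13.5  -1.4  30. ] R [16.8 -1.4 30. ] orange top [ 5.  32.3 30. ]
0.05 scene cap tip [-17.  140.6  50. ] collar [-13.3 115.4  50. ] crimp L [-6.9 40.1 50. ] wrist crimp L [-11.7  -1.   50. ] R [14.6 -1.  50. ] orange top [ 4.3 28.1 50. ]
```

```bash
python3 - <<'E'
from h import *
import pickle
W=pickle.load(open("w1.pkl","rb"));a=-.088;im=cv2.imread("pics/w1.png")
def world(x,y,z): return np.array([.5655+(np.cos(a)*x-np.sin(a)*y)/1e3,.227+(np.sin(a)*x+np.cos(a)*y)/1e3,z/1e3])
for y in range(-150,151,10):
    p=proj(W,world(1,y,15));s=proj(W,world(0,y,82)); r=int(round(p[1]));x0=int(s[0])
    # seam pixel on this row
    if 0<=r<480:
        xs=int(round(310+(r-18)*6/320));seg=im[r,xs-4:xs+6].astype(int);k=(seg.max(1)-seg.min(1)+seg.max(1)).argmax()
        print(y,p.round(0),seg.tolist()[2:8])
E
```

```text
-150 [316. 300.] [[120, 127, 130], [212, 221, 226], [205, 214, 220], [104, 112, 113], [19, 15, 19], [21, 24, 18]]
-140 [316. 293.] [[122, 127, 131], [209, 217, 225], [188, 196, 203], [96, 101, 105], [23, 20, 21], [26, 25, 23]]
-130 [316. 286.] [[121, 127, 131], [186, 194, 203], [103, 110, 114], [19, 18, 20], [20, 18, 16], [33, 34, 29]]
-120 [316. 279.] [[116, 121, 126], [185, 190, 197], [104, 108, 112], [23, 22, 21], [20, 23, 21], [27, 27, 27]]
-110 [316. 272.] [[118, 124, 128], [187, 196, 202], [104, 109, 111], [17, 18, 18], [25, 22, 24], [28, 27, 28]]
-100 [316. 265.] [[209, 219, 225], [204, 212, 220], [102, 106, 110], [22, 21, 21], [24, 23, 21], [28, 31, 27]]
-90 [316. 258.] [[122, 126, 131], [203, 215, 219], [200, 210, 215], [100, 105, 109], [33, 34, 31], [33, 33, 31]]
-80 [316. 251.] [[122, 128, 131], [209, 217, 224], [199, 204, 211], [104, 105, 108], [32, 32, 31], [38, 35, 35]]
-70 [315. 243.] [[105, 110, 112], [183, 188, 192], [171, 178, 181], [87, 86, 89], [34, 33, 33], [32, 35, 30]]
-60 [315. 236.] [[118, 122, 126], [206, 209, 217], [194, 200, 206], [102, 104, 108], [31, 31,
[... 1509 characters left out ...]
[34, 34, 34], [38, 26, 24], [53, 29, 22], [40, 22, 15], [39, 37, 35], [43, 43, 40]]
100 [314. 101.] [[57, 57, 58], [111, 112, 111], [141, 143, 143], [103, 104, 105], [50, 52, 50], [34, 36, 34]]
110 [314.  92.] [[35, 34, 34], [43, 38, 32], [80, 51, 24], [106, 65, 33], [76, 51, 27], [46, 43, 38]]
120 [313.  82.] [[40, 40, 41], [54, 43, 38], [90, 56, 24], [110, 72, 33], [82, 56, 37], [45, 38, 33]]
130 [313.  72.] [[40, 41, 39], [36, 35, 33], [26, 25, 25], [24, 20, 20], [28, 30, 28], [40, 42, 40]]
140 [313.  62.] [[40, 37, 35], [35, 36, 35], [23, 21, 19], [17, 13, 20], [33, 30, 33], [39, 41, 39]]
150 [313.  52.] [[36, 39, 36], [35, 34, 31], [28, 26, 26], [24, 23, 23], [35, 36, 37], [42, 43, 38]]
```

```bash
python3 -c "
from h import *
p=observe()['position'];print(p,proj(cam('scene'),p))"
python3 nudge.py '[[0.01,0,0,1,0,0,0],[0.01,0,0,2,0,0,0],[0.01,0,0,2,0,0,0]]' >/dev/null; python3 chk.py &&
python3 nudge.py '[[0.01,0,0,1,0,0,0],[0.01,0,0,2,0,0,0],[0.01,0,0,2,0,0,0]]' >/dev/null; python3 chk.py &&
python3 nudge.py '[[0.01,0,0,1,0,0,0],[0.01,0,0,2,0,0,0],[0.01,0,0,2,0,0,0]]' >/dev/null; python3 chk.py &&
python3 nudge.py '[[0.01,0,0,1,0,0,0],[0.01,0,0,2,0,0,0],[0.01,0,0,2,0,0,0]]' >/dev/null; python3 chk.py &&
python3 nudge.py '[[0.01,0,0,1,0,0,0],[0.01,0,0,2,0,0,0],[0.01,0,0,2,0,0,0]]' >/dev/null; python3 chk.py
```

```text
[0.55853778 0.14711615 0.01311905] [280.19625201 342.97028489]
t 13.60 box x 0.0 y -80.1 z 11.0 mm  F [ 0.2 -1.1  0.6]
t 13.97 box x 0.0 y -80.2 z 9.0 mm  F [0.  0.5 0.4]
t 14.35 box x 0.0 y -80.2 z 7.0 mm  F [-0.5  0.6 -0.6]
t 14.72 box x 0.0 y -80.2 z 5.0 mm  F [-0.5 -0.1 -0.2]
t 15.10 box x 0.0 y -80.2 z 3.0 mm  F [ 0.1  0.8 -0.2]
```

```bash

python3 nudge.py '[[0.01,0,0,1,0,0,0],[0.01,0,0,2,0,0,0],[0.01,0,0,2,0,0,0]]' >/dev/null; python3 chk.py &&
python3 nudge.py '[[0.01,0,0,1,0,0,0],[0.01,0,0,2,0,0,0],[0.01,0,0,2,0,0,0]]' >/dev/null; python3 chk.py &&
python3 nudge.py '[[0.01,0,0,1,0,0,0],[0.01,0,0,2,0,0,0],[0.01,0,0,2,0,0,0]]' >/dev/null; python3 chk.py; python3 - <<'E'
from h import *
b=eyes.grab_frame("scene");a=eyes.grab_frame("wrist");s=observe()
print(s["grip_width"],s["finger_force"],proj(cam("scene"),s["position"]))
cv2.imwrite("pics/z3.png",np.hstack([cv2.resize(a[230:430,220:420],(400,400)),cv2.resize(b[290:390,220:320],(400,400),interpolation=2)]))
E
```

```text
t 15.47 box x 0.0 y -80.2 z 1.0 mm  F [ 0.4 -0.6 -0.3]
t 15.85 box x -0.0 y -80.2 z -1.0 mm  F [-0.3  0.5 -0.2]
t 16.23 box x 0.0 y -80.2 z -3.0 mm  F [ 0.6 -0.4 -0.3]
0.009769498518818556 0.5710621364414692 [280.66154416 351.64901797]
```

View pics/z3.png

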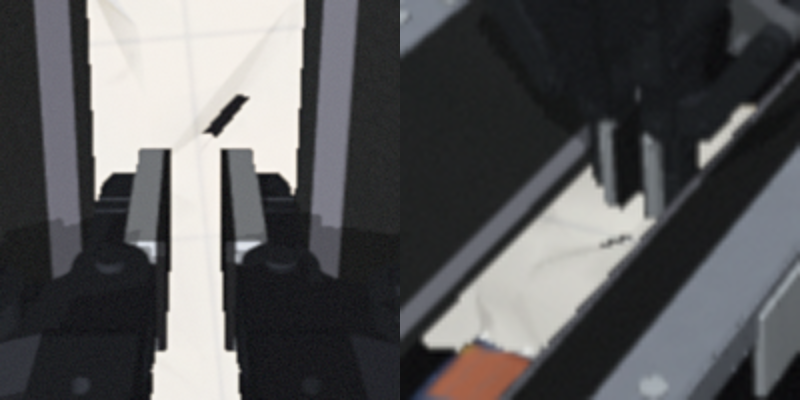

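The scene crop shows the fingertips' lower ends at full px ≈ (279,342), but the TCP at its reported pose projects to row 352. So the tips are about 16 mm higher than the TCP reading suggests. That explains the missed contacts: at y=80 the tips passed over the tube. I keep going down gently to calibrate on the floor.

The manual's scale: shifts go in mm. Converting my numbers, 0.002 m is 2, 0.001 m is 1.

```bash

python3 nudge.py '[[0.01,0,0,1,0,0,0],[0.01,0,0,2,0,0,0],[0.01,0,0,2,0,0,0]]' >/dev/null; python3 chk.py &&
python3 nudge.py '[[0.01,0,0,1,0,0,0],[0.01,0,0,2,0,0,0],[0.01,0,0,2,0,0,0]]' >/dev/null; python3 chk.py &&
python3 nudge.py '[[0.01,0,0,1,0,0,0],[0.01,0,0,2,0,0,0],[0.01,0,0,2,0,0,0]]' >/dev/null; python3 chk.py &&
python3 nudge.py '[[0.01,0,0,1,0,0,0],[0.01,0,0,2,0,0,0],[0.01,0,0,2,0,0,0]]' >/dev/null; python3 chk.py &&
python3 nudge.py '[[0.01,0,0,1,0,0,0],[0.01,0,0,2,0,0,0],[0.01,0,0,2,0,0,0]]' >/dev/null; python3 chk.py
```

```text
t 16.70 box x -0.0 y -80.2 z -5.0 mm  F [ 0.7  0.1 -1. ]
t 17.07 box x -0.0 y -80.2 z -7.0 mm  F [ 0.2 -0.2  0.5]
t 17.45 box x 0.0 y -80.2 z -9.0 mm  F [-1.1  0.3 -0.4]
t 17.82 box x 0.0 y -80.2 z -11.0 mm  F [ 0.  -0.5  0.2]
t 18.20 box x 0.0 y -80.2 z -13.0 mm  F [ 0.2 -0.8  0. ]
```

```bash

python3 nudge.py '[[0.01,0,0,1,0,0,0],[0.01,0,0,2,0,0,0],[0.01,0,0,2,0,0,0]]' >/dev/null; python3 chk.py &&
python3 nudge.py '[[0.01,0,0,1,0,0,0],[0.01,0,0,2,0,0,0],[0.01,0,0,2,0,0,0]]' >/dev/null; python3 chk.py &&
python3 nudge.py '[[0.01,0,0,1,0,0,0],[0.01,0,0,2,0,0,0],[0.01,0,0,2,0,0,0]]' >/dev/null; python3 chk.py ; python3 - <<'E'
from h import *
b=eyes.grab_frame("scene");s=observe()
print(s["grip_width"],s["finger_force"],s["moment"],proj(cam("scene"),s["position"]))
cv2.imwrite("pics/z4.png",cv2.resize(b[270:390,190:350],(800,600),interpolation=2))
E
```

```text
t 18.57 box x 0.0 y -80.2 z -15.0 mm  F [ 0.4 -0.3  0.5]
t 18.95 box x 0.2 y -80.1 z -15.9 mm  F [-6.4 -1.  23.7]
t 18.95 box x 0.2 y -80.1 z -15.9 mm  F [-6.4 -1.  23.7]
0.010171075156720485 12.069232474314049 [-0.28245376  1.50034553  0.07509476] [280.87847696 358.54583283]
```

View pics/z4.png

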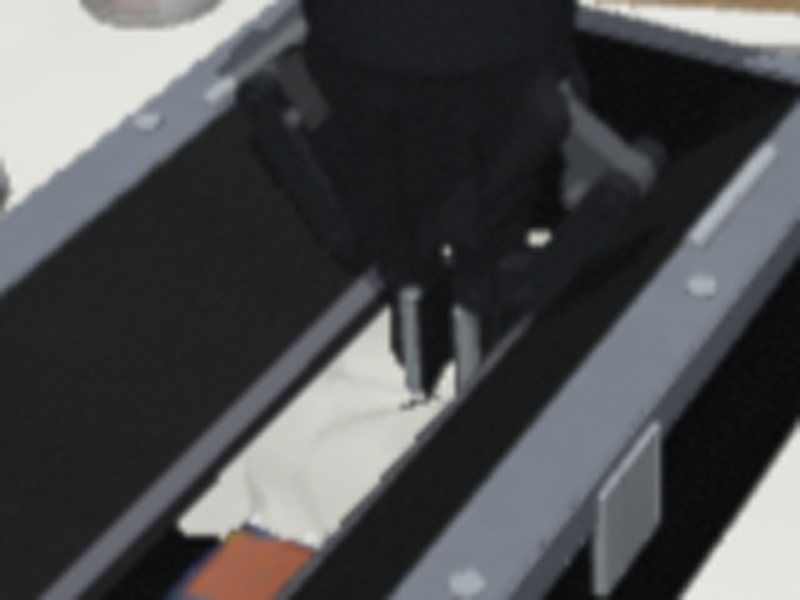

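The fingertips touch down at TCP z = −16 mm, and in the scene crop they end at full px ≈ (278,349), i.e. z ≈ 3 mm. So they are on the box floor (5 mm) and tip z ≈ TCP z + 21 mm. The tube's crimp end is at box y ≈ −1, which puts its middle at y ≈ 62. I rise, move over it and feel for its top.

```bash

python3 nudge.py '[[0.01,0,0,-10,0,0,0],[0.01,0,0,-37,0,0,0],[0.01,45,2,-37,0,0,0],[0.01,95,2,-37,0,0,0],[0.01,142,2,-37,0,0,0]]' >/dev/null
python3 nudge.py '[[0.01,0,0,0,0,0,0],[0.01,0,0,4,0,0,0],[0.01,0,0,8,0,0,0],[0.01,0,0,8,0,0,0]]' >/dev/null; python3 chk.py &&
python3 nudge.py '[[0.01,0,0,1,0,0,0],[0.01,0,0,2,0,0,0],[0.01,0,0,2,0,0,0]]' >/dev/null; python3 chk.py &&
python3 nudge.py '[[0.01,0,0,1,0,0,0],[0.01,0,0,2,0,0,0],[0.01,0,0,2,0,0,0]]' >/dev/null; python3 chk.py &&
python3 nudge.py '[[0.01,0,0,1,0,0,0],[0.01,0,0,2,0,0,0],[0.01,0,0,2,0,0,0]]' >/dev/null; python3 chk.py &&
python3 nudge.py '[[0.01,0,0,1,0,0,0],[0.01,0,0,2,0,0,0],[0.01,0,0,2,0,0,0]]' >/dev/null; python3 chk.py &&
python3 nudge.py '[[0.01,0,0,1,0,0,0],[0.01,0,0,2,0,0,0],[0.01,0,0,2,0,0,0]]' >/dev/null; python3 chk.py
```

```text
t 20.12 box x 2.2 y 60.7 z 11.8 mm  F [-0.9 -0.6  1.1]
t 20.50 box x 2.1 y 61.7 z 10.1 mm  F [ 0.5 -0.4  0. ]
t 20.88 box x 2.0 y 61.8 z 8.0 mm  F [1.4 0.8 0.1]
t 21.25 box x 2.0 y 61.8 z 6.0 mm  F [-0.1 -0.4  0.7]
t 21.62 box x 2.0 y 61.8 z 4.0 mm  F [-0.1  0.3  1.4]
t 22.00 box x 2.4 y 62.0 z 2.7 mm  F [-2.6 -1.5 10.1]
```

Contact at TCP z 2.8 puts the tip at z ≈ 24 mm, i.e. 19 mm above the floor. That is the wedge's middle, so the tube's middle is at box y ≈ 62. I rise, spread to 60 mm and go down astride it.

```bash

python3 nudge.py '[[0.01,0,0,-8,0,0,0],[0.01,0,0,-16,0,0,0],[0.06,0,0,-18,0,0,0],[0.06,0,0,-18,0,0,0],[0.06,0,0,-18,0,0,0]]'; python3 chk.py &&
python3 nudge.py '[[0.06,0,0,0,0,0,0],[0.06,0,0,5,0,0,0],[0.06,0,0,10,0,0,0],[0.06,0,0,15,0,0,0],[0.06,0,0,15,0,0,0]]' >/dev/null; python3 chk.py &&
python3 nudge.py '[[0.06,0,0,4,0,0,0],[0.06,0,0,8,0,0,0],[0.06,0,0,8,0,0,0]]' >/dev/null; python3 chk.py &&
python3 nudge.py '[[0.06,0,0,3,0,0,0],[0.06,0,0,6,0,0,0],[0.06,0,0,6,0,0,0]]' ; python3 chk.py
```

```text
clock: 22.62
position: [0.5729, 0.2884, 0.0199]
tool_rot: [-3.141, 0.0, 1.483]
force: [0.6, -0.4, 0.7]
grip_width: 0.0597
finger_force: 0.3
t 22.62 box x 1.9 y 61.8 z 19.9 mm  F [ 0.6 -0.4  0.7]
t 23.25 box x 1.8 y 61.6 z 4.5 mm  F [ 0.5 -0.6  0.1]
t 23.62 box x 1.9 y 61.7 z -3.3 mm  F [0.  0.2 0.1]
clock: 24.0
position: [0.5728, 0.2883, -0.0092]
tool_rot: [-3.141, 0.0, 1.483]
force: [-1.3, 0.9, 1.1]
grip_width: 0.0597
finger_force: 0.3
t 24.00 box x 1.9 y 61.7 z -9.2 mm  F [-1.3  0.9  1.1]
```

```bash

python3 nudge.py '[[0.06,0,0,2,0,0,0],[0.04,0,0,2,0,0,0],[0.02,0,0,2,0,0,0],[0.02,0,0,2,0,0,0],[0.02,0,0,2,0,0,0]]' 30; python3 chk.py
```

```text
clock: 24.62
position: [0.5731, 0.2884, -0.0106]
tool_rot: [3.141, -0.0, 1.483]
force: [-1.7, -0.9, 6.3]
grip_width: 0.0282
finger_force: 30.1
t 24.62 box x 2.2 y 61.8 z -10.6 mm  F [-1.7 -0.9  6.3]
```

```bash

python3 nudge.py '[[0.02,0,0,-5,0,0,0],[0.02,0,0,-15,0,0,0],[0.02,0,0,-30,0,0,0],[0.02,0,0,-45,0,0,0],[0.02,0,0,-45,0,0,0]]'; python3 - <<'E'
from h import *
a=eyes.grab_frame("wrist");b=eyes.grab_frame("scene")
cv2.imwrite("pics/ws3.png",np.hstack([cv2.resize(a,(400,300),interpolation=3),cv2.resize(b[180:,120:440],(400,375))[:300]]))
E
```

```text
clock: 25.25
position: [0.5738, 0.2889, 0.0358]
tool_rot: [3.14, -0.002, 1.483]
force: [0.3, 0.7, -0.5]
grip_width: 0.0283
finger_force: 30.2
```

View pics/ws3.png

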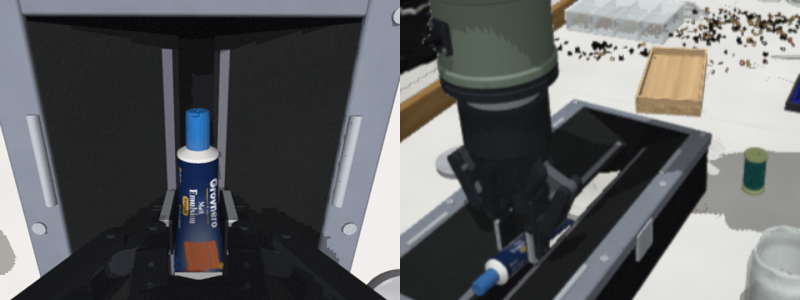

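The wrist view shows the tube held between the pads, cap tip at full px ≈ (317,173), clear of the floor and level. The scene view agrees. I lift it out and measure the tray numerically from the colour pictures.

```bash

python3 nudge.py '[[0.02,0,0,-30,0,0,0],[0.02,0,0,-60,0,0,0],[0.02,0,0,-90,0,0,0],[0.02,0,0,-125,0,0,0],[0.02,0,0,-165,0,0,0]]'; python3 - <<'E'
from h import *
im=cv2.imread("pics/top0.png");hsv=cv2.cvtColor(im,cv2.COLOR_BGR2HSV)
print(hsv[245,400],hsv[230,300]);m=cv2.inRange(hsv,(8,70,60),(25,255,255));m[:190]=0;m[300:]=0;m[:,:330]=0;m[:,470:]=0
c=max(cv2.findContours(m,0,2)[0],key=cv2.contourArea);r=cv2.minAreaRect(c);print(cv2.contourArea(c),r)
b=cv2.boxPoints(r);T=cam("top");X=np.array([plane(T,p,.029) for p in b]);print(b.round(1).tolist(),X.round(4).tolist(),X.mean(0).round(4),[np.linalg.norm(X[i]-X[i-1]).round(4) for i in range(4)])
W=cam("wrist");s=observe();M=R.from_euler("xyz",s["tool_rot"]).inv()
im=eyes.grab_frame("wrist");hsv=cv2.cvtColor(im,cv2.COLOR_BGR2HSV);cv2.imwrite("pics/w4.png",im)
m=cv2.inRange(hsv,(98,120,60),(115,255,255));m[:,:250]=0;m[:,390:]=0;ys,xs=np.nonzero(m);print("blue",xs.min(),xs.max(),ys.min(),ys.max())
for h in(.02,.03,.04):print(M.apply(plane(W,((xs[ys<ys.min()+20]).mean(),ys.min()),s["position"][2]+h)-s["position"]))
E
python3 rel.py 0.583 -0.189 0.2 1.803
```

```text
clock: 25.98
position: [0.5724, 0.2882, 0.1993]
tool_rot: [-3.14, 0.001, 1.483]
force: [0.6, -0.4, -1.2]
grip_width: 0.028
finger_force: 30.1
[ 18 114 136] [ 30   5 142]
4549.0 ((400.5018005371094, 243.91615295410156), (49.61237335205078, 95.63165283203125), 75.3236083984375)
[[348.0, 232.0], [440.5, 207.8000030517578], [453.0, 255.8000030517578], [360.5, 280.0]] [[0.6105, -0.0825, 0.029], [0.6575, -0.27, 0.029], [0.5596, -0.2913, 0.029], [0.5135, -0.1058, 0.029]] [ 0.5853 -0.1874  0.029 ] [np.float64(0.0997), np.float64(0.1934), np.float64(0.1001), np.float64(0.1912)]
blue 278 355 173 433
[ 0.06391787 -0.00063136 -0.02006641]
[ 0.0651478  -0.00058052 -0.03006779]
[ 0.06637772 -0.00052968 -0.04006917]
t 26.025 pos [0.57454522 0.2888922  0.20481198] rot [ 3.13772335e+00 -2.79984198e-03  1.48243426e+00] q [-0.81  0.58  0.39  1.57 -0.25  1.03 -0.44]
shift [-0.4753  0.0506  0.0037] turn [ 0.0043 -0.0022 -0.3206]
```

```bash

python3 nudge.py '[[0.02,-30,3,0,0,0,-0.03],[0.02,-75,8,0,0,0,-0.06],[0.02,-125,13,0,0,0,-0.1],[0.02,-175,18,0,0,0,-0.14],[0.02,-225,24,0,0,0,-0.18]]'|tail -2;python3 nudge.py '[[0.02,0,0,0,0,0,0]]'|tail -2; python3 rel.py 0.584 -0.185 0.2 1.811
```

```text
grip_width: 0.0277
finger_force: 30.1
grip_width: 0.0278
finger_force: 30.1
t 26.775 pos [0.57699835 0.05778398 0.1988908 ] rot [-3.14119319e+00  1.33243210e-03  1.65748268e+00] q [-0.46  0.49  0.37  1.75 -0.21  0.94  0.08]
shift [-0.2425 -0.014  -0.0008] turn [-0.0005  0.0013 -0.1535]
```

```bash

python3 nudge.py '[[0.02,-50,-3,0,0,0,-0.03],[0.02,-100,-6,0,0,0,-0.06],[0.02,-150,-9,0,0,0,-0.09],[0.02,-200,-12,0,0,0,-0.12],[0.02,-242,-14,0,0,0,-0.153]]'|tail -2;python3 nudge.py '[[0.02,0,0,0,0,0,0],[0.02,0,0,0,0,0,0]]'|tail -2; python3 rel.py 0.584 -0.185 0.2 1.811
python3 - <<'E'
from h import *
W=cam("wrist");im=eyes.grab_frame("wrist");cv2.imwrite("pics/w5.png",im);hsv=cv2.cvtColor(im,cv2.COLOR_BGR2HSV)
a=.242;L=np.array([[1,1],[1,-1],[-1,-1],[-1,1]])*[.05,.095];Rm=np.array([[np.cos(a),-np.sin(a)],[np.sin(a),np.cos(a)]])
P=[proj(W,[*(np.array([.585,-.1875])+Rm@l),.029]).round(0).tolist() for l in L];print("pred",P)
m=cv2.inRange(hsv,(8,60,60),(25,255,255))
n,l,st,_=cv2.connectedComponentsWithStats(m);print(st[np.argsort(-st[:,4])[1:5]])
for r in range(int(P[0][1])-6,330,15):
    x=np.nonzero(m[r,150:500])[0]+150;print(r,(x.min(),x.max(),len(x)) if len(x) else None)
v=im.copy();cv2.polylines(v,[np.int32(P)],True,(255,0,255),1);cv2.imwrite("pics/w5v.png",v)
E
```

```text
grip_width: 0.028
finger_force: 30.1
grip_width: 0.0276
finger_force: 30.1
t 27.65 pos [ 0.58552068 -0.17876329  0.19850069] rot [-3.14103543e+00 -9.49663762e-04  1.81623698e+00] q [-0.03  0.54  0.35  1.66 -0.21  0.98  0.63]
shift [-0.0057 -0.003  -0.0015] turn [-0.0006 -0.0009  0.0052]
pred [[375.0, 118.0], [365.0, 319.0], [265.0, 319.0], [256.0, 118.0]]
[[  258   118   118   202 13684]
 [  531   210   109   232  9215]
 [  296   385    61    48  1978]
 [    0   315    57    70  1949]]
112 None
127 (np.int64(258), np.int64(375), 118)
142 (np.int64(259), np.int64(374), 116)
157 (np.int64(260), np.int64(373), 114)
172 (np.int64(260), np.int64(373), 114)
187 (np.int64(261), np.int64(372), 73)
202 (np.int64(262), np.int64(371), 71)
217 (np.int64(262), np.int64(370), 70)
232 (np.int64(263), np.int64(370), 69)
247 (np.int64(264), np.int64(369), 40)
262 (np.int64(264), np.int64(368), 41)
277 (np.int64(232), np.int64(368), 45)
292 (np.int64(266), np.int64(367), 38)
307 (np.int64(196), np.int64(351), 24)
322 (np.int64(223), np.int64(444), 16)
```

The predicted tray outline (256–375, rows 118–319) matches the wood seen by the wrist camera (258–375, rows 118–320) to about 1 mm. I go down into the tray.

```bash
sed -i 's/>4))/>3))/' chk.py
python3 nudge.py '[[0.02,-6,-3,30,0,0,0.005],[0.02,-6,-3,75,0,0,0.005],[0.02,-6,-3,120,0,0,0.005],[0.02,-6,-3,160,0,0,0.005],[0.02,-6,-3,183,0,0,0.005]]'|tail -2;python3 nudge.py '[[0.02,0,0,0,0,0,0],[0.02,0,0,0,0,0,0]]'|tail -1; python3 rel.py 0.584 -0.185 0.0 1.811; python3 chk.py &&
python3 nudge.py '[[0.02,0,0,3,0,0,0],[0.02,0,0,6,0,0,0],[0.02,0,0,9,0,0,0],[0.02,0,0,9,0,0,0]]' >/dev/null; python3 chk.py &&
python3 nudge.py '[[0.02,0,0,1,0,0,0],[0.02,0,0,2,0,0,0],[0.02,0,0,2,0,0,0]]' >/dev/null; python3 chk.py &&
python3 nudge.py '[[0.02,0,0,1,0,0,0],[0.02,0,0,2,0,0,0],[0.02,0,0,2,0,0,0]]' >/dev/null; python3 chk.py &&
python3 nudge.py '[[0.02,0,0,1,0,0,0],[0.02,0,0,2,0,0,0],[0.02,0,0,2,0,0,0]]' >/dev/null; python3 chk.py &&
python3 nudge.py '[[0.02,0,0,1,0,0,0],[0.02,0,0,1.5,0,0,0],[0.02,0,0,1.5,0,0,0]]' >/dev/null; python3 chk.py
```

```text
grip_width: 0.0277
finger_force: 30.1
finger_force: 30.1
t 28.575 pos [ 0.58466306 -0.18605793  0.01711469] rot [3.14056889e+00 3.79430570e-04 1.81155657e+00] q [ 0.04  0.78  0.25  1.77 -0.3   0.63  0.71]
shift [ 0.0012 -0.0004  0.0171] turn [0.001  0.0004 0.0006]
t 28.57 box x 55.4 y -409.8 z 17.1 mm  F [ 0.   0.3 -0.9]
t 29.07 box x 54.6 y -410.4 z 6.9 mm  F [-0.   0.3 -1.7]
t 29.45 box x 54.7 y -410.4 z 5.1 mm  F [ 0.4 -0.2 -0.6]
t 29.82 box x 54.7 y -410.4 z 3.0 mm  F [ 0.2 -0.8 -0.5]
t 30.20 box x 54.7 y -410.4 z 1.0 mm  F [-0.1 -0.1 -1.1]
t 30.57 box x 54.7 y -410.4 z -0.4 mm  F [-0.4  1.   0.6]
```

```bash

python3 nudge.py '[[0.02,0,0,1,0,0,0],[0.02,0,0,1,0,0,0]]' >/dev/null; python3 chk.py &&
python3 nudge.py '[[0.02,0,0,1,0,0,0],[0.02,0,0,1,0,0,0]]' >/dev/null; python3 chk.py &&
python3 nudge.py '[[0.02,0,0,1,0,0,0],[0.02,0,0,1,0,0,0]]' >/dev/null; python3 chk.py
```

```text
t 30.82 box x 54.8 y -410.4 z -0.6 mm  F [-4.7  2.5 15.2]
t 30.82 box x 54.8 y -410.4 z -0.6 mm  F [-4.7  2.5 15.2]
t 30.82 box x 54.8 y -410.4 z -0.6 mm  F [-4.7  2.5 15.2]
```

Contact comes at TCP z −0.6 mm, exactly as expected for the tube on the tray floor. I release a little and rise.

```bash

python3 nudge.py '[[0.02,0,0,-1,0,0,0],[0.032,0,0,-1,0,0,0],[0.044,0,0,-1,0,0,0],[0.044,0,0,-1,0,0,0],[0.044,0,0,-1,0,0,0]]'; python3 nudge.py '[[0.044,0,0,-10,0,0,0],[0.044,0,0,-30,0,0,0],[0.044,0,0,-60,0,0,0],[0.044,0,0,-110,0,0,0],[0.044,0,0,-170,0,0,0]]'
python3 nudge.py '[[0.044,0,0,0,0,0,0],[0.044,0,0,0,0,0,0]]'|head -2
python3 - <<'E'
from h import *
t=eyes.grab_frame("top");w=eyes.grab_frame("wrist");s=eyes.grab_frame("scene")
v=np.hstack([cv2.resize(w[100:460,150:500],(400,411))[:400],cv2.resize(s[180:380,200:400],(400,400))])
v2=cv2.resize(t[90:360,80:470],(800,554));cv2.imwrite("pics/fin.png",np.vstack([cv2.resize(v,(800,300))[:, :],cv2.resize(v2,(800,300))]))
o=cv2.imread("pics/scene0.png");d=cv2.absdiff(o,s).max(2);ot=cv2.imread("pics/top0.png");dt=cv2.absdiff(ot,t).max(2)
print("flap diff scene",(d[300:400,130:320]>40).sum(),"top box diff",(dt[205:305,100:275]>40).sum(),"spool/pot/lid top",[(dt[y-18:y+18,x-18:x+18]>40).sum() for x,y in((322,153),(290,337),(247,157))])
E
```

```text
clock: 31.45
position: [0.5839, -0.1866, -0.0005]
tool_rot: [-3.141, -0.0, 1.811]
force: [0.1, -0.4, -0.1]
grip_width: 0.0439
finger_force: 0.0
clock: 32.08
position: [0.5835, -0.1866, 0.1722]
tool_rot: [-3.141, -0.0, 1.811]
force: [1.4, 1.4, 0.2]
grip_width: 0.0444
finger_force: 0.0
clock: 32.33
position: [0.5839, -0.1865, 0.1706]
flap diff scene 0 top box diff 18 spool/pot/lid top [np.int64(0), np.int64(0), np.int64(0)]
```

View pics/fin.png

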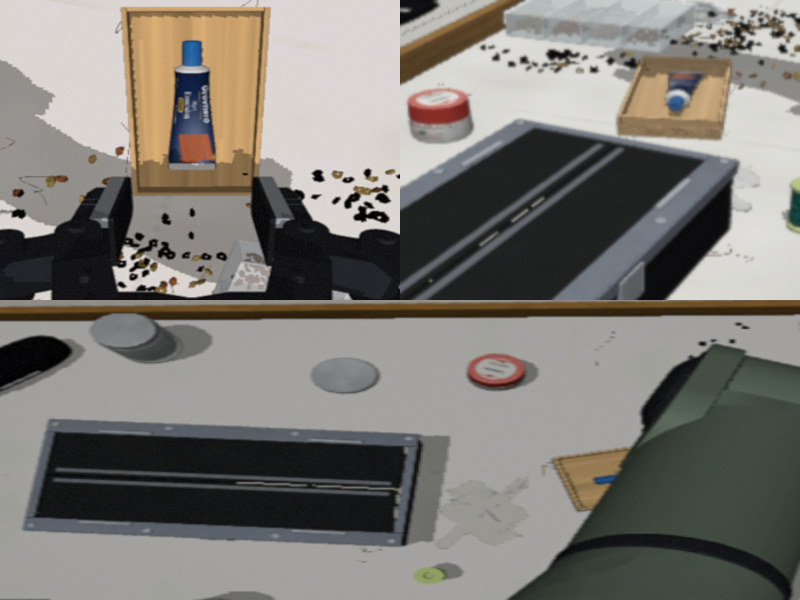

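The tube lies flat and centred in the tray, cap at crop (192,52). The flaps are closed, the bystanders show no pixel change, and the gripper is clear. I hand the job in.

```bash
python3 -c "
from workcell import bot, eyes, workorder, observe
print(workorder.job_done())"
```

```text
the job is handed in; nothing more can be done
None
```

The glue tube was found by feel, lifted out and laid flat in the wooden tray; the flaps are closed, the other things are unmoved, and the job was handed in at about 32.5 s of the 61 s allowed.

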